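# Load a culture dish into the plate reader

### The job

Load the small culture dish into the plate reader: lay it flat between the four pins of the reader's pulled-out carrier, then slide the carrier along its guides under the reading head until the hidden spring catch takes it and it stays in by itself when you let go. Feel for the catch and push no harder than it needs; do not touch the reading head, and leave the other things on the bench where they stand.

Things in the scene. Friction and masses are not known exactly. Their poses are not given: they have to be found in the camera images.
- dish_center (a point): centre (half-way up) of the small covered culture dish: a plain flat disc 60 mm across and 12 mm high, loose on the bench to the right of the reader, z up; grip it across its diameter. (The larger dish, 84 mm across, is not wanted.)
- nest (a point): middle of the dish nest, on the carrier plate's upper face, 14 mm above the bench. Four pins, 8 mm thick, 6 mm high, tapered at the top, stand 36 mm from it at 45, 135, 225 and 315 degrees from the carrier's x axis (2 mm play round the dish), so fingers have room along the carrier's x and y axes. A seated dish has its centre 6 mm above this point.
- handle (a point): middle of the carrier's upright handle, 32 mm above the bench: a block 14 mm thick along the carrier's x, 36 mm wide along y, standing on the plate from 14 to 46 mm above the bench. It lies 138 mm behind the nest, at the carrier's near end, and stays in the open, 60 to 100 mm in front of the head when the carrier is home.
- carrier: loose aluminium carrier, pulled out on the reader's deck, in line with the guides but a little skewed: plate 190 x 96 x 8 mm, 0.2 to 0.3 kg. Origin at the plate's underside; x points from the handle to the reader, z up. Plate from x = -100 to +90 mm, then a 24 mm wide steel tongue with a hook up to x = +131 mm. Nest at x = +45, handle at x = -93 mm.
- reader: bench-top plate reader, fixed. Origin at bench height in the middle under the front edge of its overhanging head; x points along the lane into the reader, y to the left. Deck plate x = -235 to +190 mm, 180 mm wide, top 6 mm above the bench. The carrier slides on it along +x, 140 to 195 mm from its start to home.
- mouth (a point): where the straight guides begin, in the lane's middle on the deck (reader x = -24 mm), same axes as the reader. Two rails 12 mm wide and 11 mm high stand 99 mm apart from here inwards (carrier 96 mm), flared to about 111 mm at 29 mm before this point. From 29 mm behind it lips over the rails keep the carrier's edges down (3 mm play).
- mid_home (a point): carrier origin when home, for the middle setting of the hidden catch; the true place is up to 20 mm nearer or farther, set anew each time and not reported. An ejector spring pushes back over the last 52 mm (2.7 to 4 N); the catch takes 5 to 9 N in all. 1.2 mm past it a rubber buffer climbs 8 N per mm: 12 N of push means caught, 25 N is too much. Not caught, it is thrown back 50 mm.
- reader_head: the reader's overhanging head, a white box 190 mm deep, 178 mm wide, from 36 to 102 mm above the bench; same origin and axes as the reader, so its front face is at x = 0. A seated dish passes 10 mm below its underside. Not to be touched.
- big_dish: larger covered culture dish, 84 mm across and 12 mm high, loose, also right of the reader: leave alone. Origin at the centre of its underside.
- bottle: white screw-cap bottle, 61 mm across, 127 mm high, right of the reader: leave alone. Origin at the centre of its underside.
- vial: thin sample vial with dark cap, 22 mm across, 78 mm high, right of the reader: leave alone. Origin at the centre of its underside.
- tip_box: closed pipette tip box, 85 x 112 x 76 mm, right of the reader: leave alone. Origin at the centre of its underside.
There are look-alikes about, which are no part of the job. Of the things that look like the part that bears dish_center, take the one that is farthest to the robot's left at the start.

How it is judged:
By the outcome, as a careful person would: the job done as asked, in the order asked, and still so for the second after the job is handed in, with the robot touching nothing.
It also fails if it takes over 72 s, if anything falls off the work surface, if the arm or the gripper's body presses on something with over 40 N, if the wrist force passes 120 N, or if a joint passes its speed limit or range.

### The arm

A 6-joint arm with a two-finger parallel gripper is mounted at the origin on a cart in front of the work surface, level with it; the furniture and walls round the work are solid. World frame = base frame: x ahead of the robot, y to its left, z up, the work surface at z = 0. Lengths are in m, angles in rad, forces in N, time in s.
With the tool pointing down it reaches from about 0.25 to 0.775 m from the base axis. Payload 4 kg.
Tool frame: the origin (TCP) lies on the centre line of the jaws, within the pads' length; the fingertips stand 22 mm ahead of it and the grasp point (between the pads) lies 3 mm ahead of it; z points along the fingers, y is the direction in which the jaws open and shut (so a half turn about z gives the same grasp; the last joint's range is limited). The gripper opens to 94 mm and grips with 3 to 60 N. Pads are 16 mm wide; open, the fingers measure 119 mm over their backs; the gripper's body (75 mm by 177 mm) begins 78 mm behind the grasp point.
Start: joints at [-1.273, 0.087, 1.371, -0, 1.684, -0.103], TCP at [0.215, -0.506, 0.228] pointing down, gripper open.
Joint ranges: [-3.1, 3.1], [-0.76, 2.03], [0.27, 2.55], [-1.08, 4.22], [0.17, 2.65], [-2.57, 2.57]. Speed limits (rad/s): [2.79, 2.79, 3.14, 3.14, 3.14, 3.14].

### API

Orientations are given as [roll, pitch, yaw] about the fixed x, y, z axes, in that order (R = Rz(yaw) Ry(pitch) Rx(roll)).
In Python, from bench import robot gives the robot as it stands. The module is installed in compiled form; this text tells all that it offers.
- The arm moves only by the shell command python3 -m inch 'ROWS'. ROWS is JSON, a list of rows, each an object with "linear": the shift along the world's x, y, z scaled (see below), a list of three; "twist": the turn about the world's z scaled (see below); "gripper": the opening, from 0 (shut) to 1 (fully open). In form: [{"linear": [x, y, z], "twist": twist, "gripper": gripper}, ...]. A call has 1 to 10 rows; each row is the pose to reach, as a shift and turn from the pose commanded when the call began; what a row does not reach only later rows make up. The controller multiplies each number of a shift by 0.1 m and each number of a turn by 60 degrees. A row lasts 1/12 s, in which the tool goes at most 41.7 mm and 7.16 degrees, less where a joint would pass 70% of its speed; a pose out of reach is approached as far as the arm can. A call with a number of a shift or a turn outside -1 to 1 is refused whole. A call with a gripper value outside its range is refused whole. The fingers move at their own pace and stop on an object; the grip force is fixed at half the most. Time passes only in rows, so rows that repeat a pose let the fingers close. It gives the time, the measured TCP pose, the force and the opening at its end, in the units of the state.
- robot.get_obs(): the state, without advancing time (a new reading comes with each control period).
- robot.snapshot(name): name is "side" or "top"; returns a dict with "image" (400x640x3 uint8, red, green, blue), "depth" (400x640 float32, m along the optical axis (not along the pixel's ray), 0 where there is no reading), "mtx" (3x3 intrinsics, pixels), "rvec" (rotation vector, rad) and "tvec" (3), from world to camera coordinates, as OpenCV has them. Camera axes: x right, y down, z forward; pixel columns grow to the right and rows downward; lengths in m; the calibration is good to about 2 mm. A picture is of the moment at which its call begins.
- robot.close_job(): hands the job in, once; it reports no verdict.
The state is a dict: "time": time; "joint_positions": joint angles; "qvel": joint speeds; "joint_torque": joint torques, N m; "tool_pos": TCP position; "ee_rot": TCP orientation; "wrist_force": force on the tool from outside, world axes, zero at the start; "wrist_torque": the same for the moment, N m; "width": finger opening in m.
Only numpy, scipy, OpenCV 4.12 (cv2) and the standard library are available. Lean on these libraries where they do the work, as an engineer would, in place of code of your own. Each camera call takes 0.05 s, during which the arm holds its last target.

## Working session

There is one attempt and no reset: what is moved stays moved. The work goes in short steps, Python scripts to look and compute and a shell command to move; the robot and the scene stay as the last step left them, time stands still between calls to the robot, and variables do not carry over. Pictures are saved under pics/ and viewed, and the job is handed in when it is done.

```bash
mkdir -p pics; cat > h.py <<'E'
import numpy as np, cv2
from bench import robot
def snap(n,fn):
    s=robot.snapshot(n); cv2.imwrite('pics/'+fn,s['image'][:,:,::-1]); np.savez('pics/'+fn[:-4]+'.npz',**s); return s
def ray(s,px):
    R,_=cv2.Rodrigues(np.array(s['rvec'],float)); t=np.array(s['tvec'],float).ravel()
    p=cv2.undistortPoints(np.array(px,float).reshape(-1,1,2),np.array(s['mtx'],float),None).reshape(-1,2)
    d=np.c_[p,np.ones(len(p))]@R; return -R.T@t,d
def plane(s,px,z):
    c,d=ray(s,px); return c+d*((z-c[2])/d[:,2])[:,None]
def cloud(s):
    # world xyz per pixel from depth
    v,u=np.mgrid[0:400,0:640]; K=s['mtx']; Z=s['depth'].astype(float)
    P=np.stack([(u-K[0,2])/K[0,0]*Z,(v-K[1,2])/K[1,1]*Z,Z],-1)
    R,_=cv2.Rodrigues(np.array(s['rvec'],float)); return (P-np.array(s['tvec'],float).ravel())@R
E
python3 - <<'E'
from h import *
for n in('top','side'):
    s=snap(n,n+'1.png'); R,_=cv2.Rodrigues(np.array(s['rvec'],float)); print(n,s['mtx'],-R.T@np.array(s['tvec']).ravel(),R[2])
print(robot.get_obs())
E
```

```text
top [[497.37497768   0.         318.28348407]
 [  0.         497.37497768 194.12610111]
 [  0.           0.           1.        ]] [ 0.28816544 -0.02420075  1.26520758] [ 0.19455821 -0.00702797 -0.9808658 ]
side [[520.18303784   0.         326.89201637]
 [  0.         520.18303784 200.91557258]
 [  0.           0.           1.        ]] [-0.08937167 -1.16302841  0.9812188 ] [ 0.38896187  0.71383931 -0.58235908]
{'time': 0.1, 'joint_positions': array([-1.27310317e+00,  8.78750085e-02,  1.37209430e+00,  9.81044065e-06,
        1.68355986e+00, -1.03124176e-01]), 'qvel': array([ 0.00011915, -0.00089058, -0.00256755, -0.00024694, -0.00034176,
       -0.00034131]), 'joint_torque': array([ 2.04145377e-03, -3.41250622e+01, -3.03302729e+01,  7.20862322e-02,
        3.04219779e-02, -1.03835437e-04]), 'tool_pos': array([ 0.21445156, -0.50599368,  0.22642896]), 'ee_rot': array([-3.13966743e+00, -2.09045765e-04,  4.00818228e-01]), 'wrist_force': array([-0.15387583, -0.15280874, -0.51246947]), 'wrist_torque': array([0.04899527, 0.02535962, 0.02080467]), 'width': 0.09376224821274642}
```

View pics/top1.png

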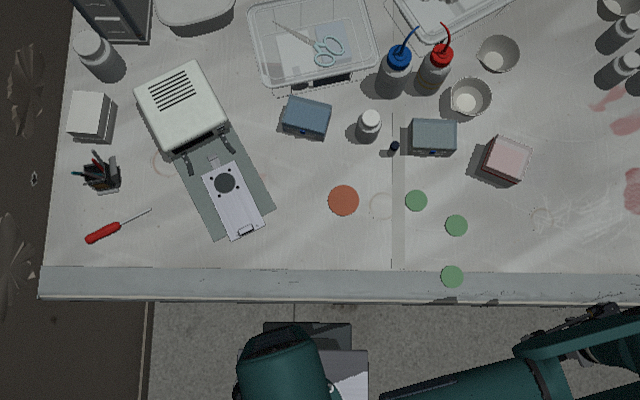

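View pics/side1.png

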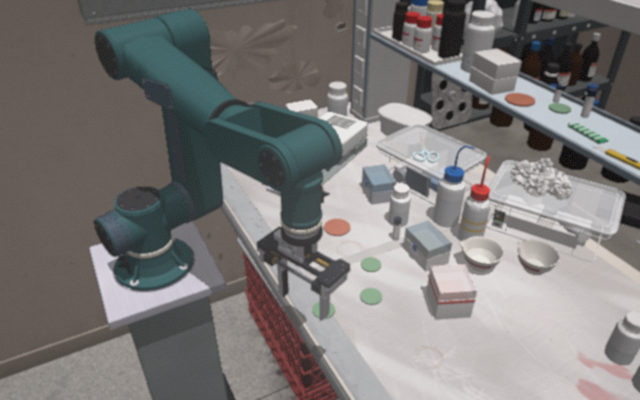

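```bash
python3 - <<'E'
from h import *
s=dict(np.load('pics/top1.npz')); im=s['image']; P=cloud(s)
hsv=cv2.cvtColor(im,cv2.COLOR_RGB2HSV)
for nm,lo,hi in(('green',(40,60,60),(85,255,255)),('red',(3,90,60),(20,255,255))):
    m=cv2.inRange(hsv,lo,hi); c,_=cv2.findContours(m,0,2)
    for k in c:
        if cv2.contourArea(k)<150: continue
        e=cv2.fitEllipse(k); p=plane(s,[e[0]],.012)[0]
        w=plane(s,k.reshape(-1,2),.012); (cx,r)=cv2.minEnclosingCircle(w[:,:2].astype(np.float32))[:2]
        print(nm,e,p,cx,r*2000)
for px in [(318,194),(220,185),(247,235),(205,225),(180,100),(368,120),(394,148),(434,135)]: print(px,P[px[1],px[0]],plane(s,[px],0.0)[0])
cv2.imwrite('pics/crop1.png',cv2.resize(im[50:260,120:300,::-1],None,fx=2.85,fy=2.85,interpolation=cv2.INTER_CUBIC)[:600])
E
```

```text
green ((451.3639831542969, 276.17596435546875), (20.776262283325195, 21.916601181030273), 124.60403442382812) [ 0.33335607 -0.36791638  0.012     ] (0.3332526981830597, -0.368089884519577) 55.23112043738365
green ((455.87164306640625, 225.0915985107422), (20.13196563720703, 20.910858154296875), 120.85493469238281) [ 0.46191603 -0.38434809  0.012     ] (0.4621047079563141, -0.3841538727283478) 55.02685904502869
green ((415.5843200683594, 200.06890869140625), (19.742984771728516, 20.959447860717773), 105.80865478515625) [ 0.52510583 -0.28322223  0.012     ] (0.5255535840988159, -0.2832862436771393) 55.04937842488289
red ((342.9281311035156, 199.8818359375), (29.58378791809082, 30.214548110961914), 88.47648620605469) [ 0.52268988 -0.09657558  0.012     ] (0.5226463079452515, -0.0965445414185524) 80.06980270147324
(318, 194) [ 0.5399387  -0.03254264 -0.00248225] [ 0.53944571 -0.03252631  0.        ]
(220, 185) [0.55623339 0.21957859 0.01424681] [0.55928634 0.22235492 0.        ]
(247, 235) [ 4.30114929e-01  1.46921695e-01 -9.55104603e-05] [0.43010421 0.14690878 0.        ]
(205, 225) [0.45349538 0.25408559 0.00491218] [0.45413978 0.25517025 0.        ]
(180, 100) [0.74933053 0.31138372 0.10502856] [0.79107883 0.34176348 0.        ]
(368, 120) [ 0.69805596 -0.14962272  0.12588341] [ 0.74334457 -0.16348054  0.        ]
(394, 148) [ 0.64355687 -0.21920835  0.07729854] [ 0.66668258 -0.2318977   0.        ]
(434, 135) [ 0.67725968 -0.31857564  0.08254807] [ 0.70441794 -0.33912262  0.        ]
```

View pics/crop1.png

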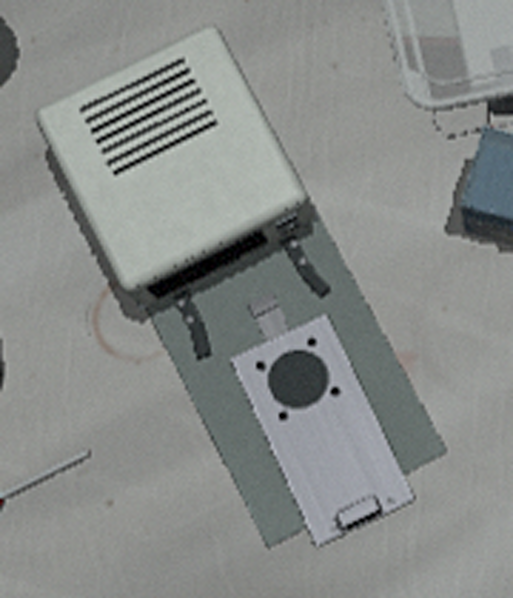

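```bash
cat > loc.py <<'E'
from h import *
def contours(m,amin):
    c,_=cv2.findContours(m,cv2.RETR_EXTERNAL,cv2.CHAIN_APPROX_NONE); return [k for k in c if cv2.contourArea(k)>amin]
def rect(w):
    (c,(a,b),ang)=cv2.minAreaRect((w[:,:2]*1000).astype(np.float32)); 
    return np.array(c)/1000,a,b,ang
E
python3 - <<'E'
from loc import *
s=dict(np.load('pics/top1.npz')); im=s['image']
U=cv2.resize(im,None,fx=4,fy=4,interpolation=cv2.INTER_CUBIC)
for px in [(220,170),(235,215),(200,220),(180,90),(260,205),(223,182),(195,215),(215,162)]:
    print(px,im[px[1],px[0]],cv2.cvtColor(im[px[1]:px[1]+1,px[0]:px[0]+1],cv2.COLOR_RGB2HSV)[0,0])
hsv=cv2.cvtColor(im,cv2.COLOR_RGB2HSV)
x=im[50:260,120:300].astype(int)
for r in (190,200,210,220): print(r,[tuple(im[r,c]) for c in range(180,280,6)])
E
```

```text
(220, 170) [152 156 163] [109  17 163]
(235, 215) [155 158 166] [112  17 166]
(200, 220) [148 149 148] [ 60   2 149]
(180, 90) [125 131 128] [ 75  12 131]
(260, 205) [101 112 110] [ 85  25 112]
(223, 182) [53 58 57] [84 22 58]
(195, 215) [147 147 148] [120   2 148]
(215, 162) [126 130 133] [103  13 133]
190 [(np.uint8(137), np.uint8(139), np.uint8(134)), (np.uint8(134), np.uint8(132), np.uint8(132)), (np.uint8(101), np.uint8(112), np.uint8(110)), (np.uint8(106), np.uint8(115), np.uint8(111)), (np.uint8(99), np.uint8(108), np.uint8(106)), (np.uint8(145), np.uint8(149), np.uint8(155)), (np.uint8(118), np.uint8(120), np.uint8(128)), (np.uint8(47), np.uint8(56), np.uint8(55)), (np.uint8(48), np.uint8(55), np.uint8(59)), (np.uint8(158), np.uint8(160), np.uint8(169)), (np.uint8(155), np.uint8(157), np.uint8(167)), (np.uint8(153), np.uint8(156), np.uint8(165)), (np.uint8(103), np.uint8(110), np.uint8(108)), (np.uint8(104), np.uint8(113), np.uint8(110)), (np.uint8(98), np.uint8(109), np.uint8(108)), (np.uint8(153), np.uint8(155), np.uint8(152)), (np.uint8(153), np.uint8(156), np.uint8(151))]
[... 1706 characters left out ...]
.uint8(146), np.uint8(149), np.uint8(143)), (np.uint8(145), np.uint8(147), np.uint8(145)), (np.uint8(108), np.uint8(118), np.uint8(115)), (np.uint8(99), np.uint8(110), np.uint8(105)), (np.uint8(102), np.uint8(109), np.uint8(107)), (np.uint8(158), np.uint8(162), np.uint8(170)), (np.uint8(157), np.uint8(160), np.uint8(168)), (np.uint8(151), np.uint8(152), np.uint8(159)), (np.uint8(152), np.uint8(152), np.uint8(161)), (np.uint8(156), np.uint8(157), np.uint8(164)), (np.uint8(156), np.uint8(157), np.uint8(164)), (np.uint8(159), np.uint8(165), np.uint8(170)), (np.uint8(147), np.uint8(150), np.uint8(148)), (np.uint8(150), np.uint8(150), np.uint8(145)), (np.uint8(148), np.uint8(151), np.uint8(148))]
```

```bash
cat >> loc.py <<'E'
def edge(s,a,b,z,n=30,h=4,trim=.06):
    g=cv2.GaussianBlur(cv2.cvtColor(s['image'],cv2.COLOR_RGB2GRAY),(0,0),.7).astype(np.float32)
    a,b=np.array(a,float),np.array(b,float); d=(b-a)/np.linalg.norm(b-a); nn=np.array([-d[1],d[0]])
    o=np.arange(-h,h+.01,.25); pts=[]
    for f in np.linspace(trim,1-trim,n):
        q=(a+(b-a)*f)[None]+o[:,None]*nn
        pr=cv2.remap(g,q[:,:1].astype(np.float32),q[:,1:].astype(np.float32),1).ravel()
        gr=np.abs(np.gradient(pr)); i=gr.argmax()
        w=gr[max(0,i-4):i+5]; oo=o[max(0,i-4):i+5]; pts.append((a+(b-a)*f)+nn*(w@oo/w.sum()))
    pts=np.array(pts)
    W=plane(s,pts,z)[:,:2].astype(np.float32)*1000
    l=cv2.fitLine(W,cv2.DIST_HUBER,0,.01,.01).ravel()
    res=(W-l[2:])@np.array([-l[1],l[0]]); k=np.abs(res)<max(1.5,2*np.median(np.abs(res)))
    l=cv2.fitLine(W[k],cv2.DIST_L2,0,.01,.01).ravel()
    v=l[:2]*np.sign(l[0]) ; return l[2:],v,np.degrees(np.arctan2(v[1],v[0])),np.std((W[k]-l[2:])@np.array([-l[1],l[0]])),k.sum()
E
python3 - <<'E'
from loc import *
s=dict(np.load('pics/top1.npz'))
E={'dl':((174.4,160.5),(214,241),.006),'dr':((240,140),(276,208),.006),'cl':((202.5,177),(231.6,241),.014),'cr':((235.8,161.6),(265,224.4),.014),
'cf':((220,168.2),(235,161.6),.014),'cb':((232.3,241.2),(264.6,224.7),.014),'hf':((164,152),(227,120),.102),'hl':((134,91),(163,150),.102),'hr':((197,62),(226,119),.102)}
for k,(a,b,z) in E.items():
    p,v,an,sd,n=edge(s,a,b,z); print(k,p.round(1),round(an,2),round(sd,2),n)
g=cv2.cvtColor(s['image'],cv2.COLOR_RGB2GRAY)
m=(g<75).astype(np.uint8)*255; c,_=cv2.findContours(m[150:215,195:250],cv2.RETR_EXTERNAL,cv2.CHAIN_APPROX_NONE)
for k in c:
    k=k+np.array([195,150]); M=cv2.moments(k)
    if M['m00']>2: q=(M['m10']/M['m00'],M['m01']/M['m00']); print(q,M['m00'],plane(s,[q],.014)[0],plane(s,[q],.02)[0])
E
```

```text
dl [513.8 289.6] 29.74 0.4 30
dr [589.5 123.6] 29.71 0.42 30
cl [492.9 226.2] 27.31 0.45 30
cr [536.3 142.1] 27.03 0.37 30
cf [615.5 203.5] -61.51 0.41 22
cb [436.8 143.2] -63.35 2.96 30
hf [649.6 278.4] -60.13 0.83 18
hl [697.6 388.6] 29.29 0.66 29
hr [776.8 236.6] 29.24 0.29 30
(237.1333333333333, 186.86666666666665) 2.5 [0.55208198 0.17546566 0.014     ] [0.5508164  0.17450818 0.02      ]
(211.0, 178.0) 3.0 [0.57435366 0.24372    0.014     ] [0.57298129 0.24243522 0.02      ]
(224.06872852233678, 182.4553264604811) 291.0 [0.56314324 0.20953321 0.014     ] [0.56182462 0.20841237 0.02      ]
(232.20202020202018, 151.47474747474746) 16.5 [0.64606465 0.19256439 0.014     ] [0.64434839 0.19152492 0.02      ]
```

```bash
python3 - <<'E'
import numpy as np
u=lambda a:np.array([np.cos(np.radians(a)),np.sin(np.radians(a))])
dl,dr=np.array([513.8,289.6]),np.array([589.5,123.6]); x=u(29.6); y=u(119.6)
print('deck w',(dl-dr)@y,'mid y',(dl+dr)@y/2)
hl,hr,hf=np.array([697.6,388.6]),np.array([776.8,236.6]),np.array([649.6,278.4])
print('head w',(hl-hr)@y,'mid',(hl+hr)@y/2)
my=(dl+dr)@y/2; mh=(hl+hr)@y/2
hx=hf@x; O=hx*x+ (my*.6+mh*.4)*y; print('reader origin',O,hx)
cl,cr,n=np.array([492.9,226.2]),np.array([536.3,142.1]),np.array([563.1,209.5]); cx=u(27.2);cy=u(117.2)
print('carr w',(cl-cr)@cy,'mid',(cl+cr)@cy/2,'nest',n@cy,'front-nest',(np.array([615.5,203.5])-n)@cx)
print('carrier org',n-45*cx,'handle',n-138*cx)
R=np.stack([x,y]); print('in reader: nest',R@(n-O),'handle',R@(n-138*cx-O),'carrier',R@(n-45*cx-O))
E
```

```text
deck w 181.7275575982927 mid y -92.8453782654126
head w 171.28342511826438 mid -92.32982908256345
reader origin [656.43709908 266.36452906] 702.3373218636402
carr w 94.63796702814543 mid -71.43656812281162 nest -71.05911252222397 front-nest 43.862830398111804
carrier org [523.0762632  188.93059328] handle [440.36054049 146.42048607]
in reader: nest [-109.24390601   -3.34031875] handle [-247.12285656    2.43852146] carrier [-154.20443336   -1.45591433]
```

```bash
python3 -m inch '[{"linear":[0.35,0.25,0],"twist":0.07,"gripper":1},{"linear":[0.7,0.5,0],"twist":0.07,"gripper":1},{"linear":[1,0.72,0],"twist":0.07,"gripper":1},{"linear":[1,0.72,0],"twist":0.07,"gripper":1}]'
python3 -m inch '[{"linear":[0.35,0.25,0],"twist":0,"gripper":1},{"linear":[0.7,0.5,0],"twist":0,"gripper":1},{"linear":[1,0.72,0],"twist":0,"gripper":1},{"linear":[1,0.72,0],"twist":0,"gripper":1}]'
python3 -m inch '[{"linear":[0.35,0.25,-0.2],"twist":0,"gripper":1},{"linear":[0.7,0.5,-0.5],"twist":0,"gripper":1},{"linear":[1,0.72,-0.7],"twist":0,"gripper":1},{"linear":[1,0.72,-0.7],"twist":0,"gripper":1},{"linear":[1,0.72,-0.7],"twist":0,"gripper":1}]'
```

```text
time: 0.43
tool_pos: [0.3192, -0.4302, 0.2271]
ee_rot: [-3.14, -0.004, 0.482]
wrist_force: [0.2, -0.0, -0.4]
width: 0.0942
time: 0.77
tool_pos: [0.4189, -0.3581, 0.2268]
ee_rot: [-3.14, -0.003, 0.482]
wrist_force: [-0.5, 0.3, -0.2]
width: 0.0938
time: 1.18
tool_pos: [0.5147, -0.2877, 0.1534]
ee_rot: [-3.135, 0.003, 0.478]
wrist_force: [-1.4, -0.4, -0.4]
width: 0.0941
```

```bash
python3 -m inch '[{"linear":[0.1,0.07,-0.4],"twist":0,"gripper":1},{"linear":[0.1,0.07,-0.8],"twist":0,"gripper":1},{"linear":[0.1,0.07,-1],"twist":0,"gripper":1},{"linear":[0.1,0.07,-1],"twist":0,"gripper":1},{"linear":[0.1,0.07,-1],"twist":0,"gripper":1},{"linear":[0.1,0.07,-1],"twist":0,"gripper":1}]'
python3 - <<'E'
from h import *
snap('top','t2.png'); s=snap('side','s2.png')
cv2.imwrite('pics/s2c.png',cv2.resize(s['image'][180:340,230:460,::-1],None,fx=3,fy=3))
E
```

```text
time: 1.68
tool_pos: [0.5253, -0.2854, 0.0603]
ee_rot: [3.138, -0.002, 0.473]
wrist_force: [1.1, 0.2, 0.2]
width: 0.094
```

View pics/s2c.png

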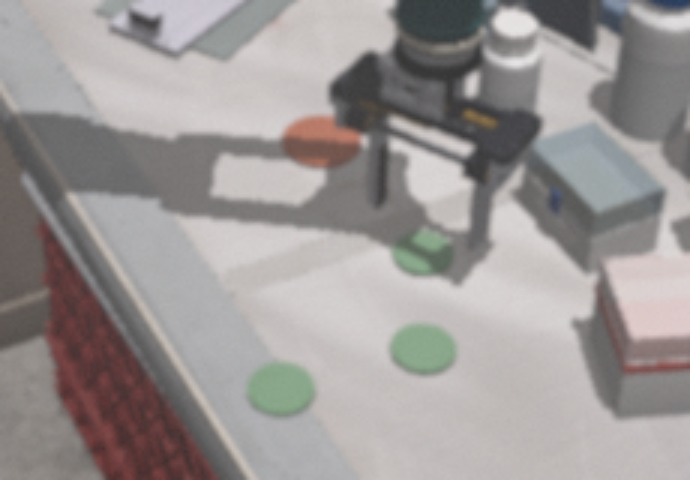

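View pics/t2.png

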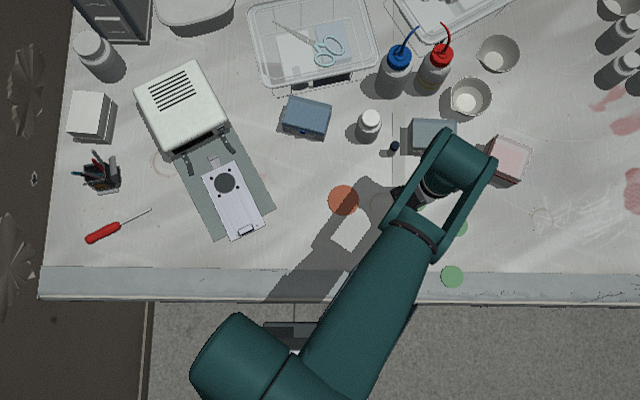

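```bash
python3 - <<'E'
from loc import *
s=dict(np.load('pics/side1.npz')); hsv=cv2.cvtColor(s['image'],cv2.COLOR_RGB2HSV)
for k in contours(cv2.inRange(hsv,(40,60,60),(85,255,255)),100):
    e=cv2.fitEllipse(k); print(e[0],plane(s,[e[0]],.012)[0],plane(s,[e[0]],.008)[0])
print(robot.get_obs()['tool_pos'],robot.get_obs()['wrist_force'])
E
```

```text
[ 0.52594935 -0.2852829   0.06099313] [ 0.20694662 -0.85118428  0.002625  ]
```

```bash
python3 -m inch '[{"linear":[0,0.02,-0.2],"twist":0,"gripper":1},{"linear":[0,0.02,-0.33],"twist":0,"gripper":1},{"linear":[0,0.02,-0.35],"twist":0,"gripper":1},{"linear":[0,0.02,-0.35],"twist":0,"gripper":1},{"linear":[0,0.02,-0.35],"twist":0,"gripper":1},{"linear":[0,0.02,-0.35],"twist":0,"gripper":1}]'
```

```text
time: 2.28
tool_pos: [0.5249, -0.2817, 0.0231]
ee_rot: [3.141, -0.0, 0.474]
wrist_force: [0.2, -0.3, -0.2]
width: 0.094
```

Tips about 1–2 mm above the bench; close.

```bash
python3 -m inch '[{"linear":[0,0,0.01],"twist":0,"gripper":0.55},{"linear":[0,0,0.01],"twist":0,"gripper":0.55},{"linear":[0,0,0.01],"twist":0,"gripper":0.55},{"linear":[0,0,0.01],"twist":0,"gripper":0.55},{"linear":[0,0,0.01],"twist":0,"gripper":0.55},{"linear":[0,0,0.01],"twist":0,"gripper":0.55},{"linear":[0,0,0.01],"twist":0,"gripper":0.55}]'
```

```text
time: 2.87
tool_pos: [0.5247, -0.2816, 0.0236]
ee_rot: [3.141, -0.0, 0.474]
wrist_force: [0.2, -0.1, 0.7]
width: 0.0582
```

```bash
python3 -m inch '[{"linear":[0,0,0.2],"twist":0,"gripper":0.5},{"linear":[0,0,0.5],"twist":0,"gripper":0.5},{"linear":[0,0,0.8],"twist":0,"gripper":0.5},{"linear":[0,0.1,1],"twist":0,"gripper":0.5},{"linear":[0,0.4,1],"twist":0,"gripper":0.5},{"linear":[0,0.8,1],"twist":0,"gripper":0.5},{"linear":[0,1,1],"twist":0,"gripper":0.5}]'
python3 - <<'E'
from h import *
snap('top','t3.png'); s=snap('side','s3.png')
cv2.imwrite('pics/s3c.png',cv2.resize(s['image'][130:330,230:460,::-1],None,fx=3,fy=3))
E
```

```text
time: 3.45
tool_pos: [0.5245, -0.1785, 0.1241]
ee_rot: [-3.14, -0.002, 0.475]
wrist_force: [-0.5, -0.4, -0.2]
width: 0.0581
```

View pics/s3c.png

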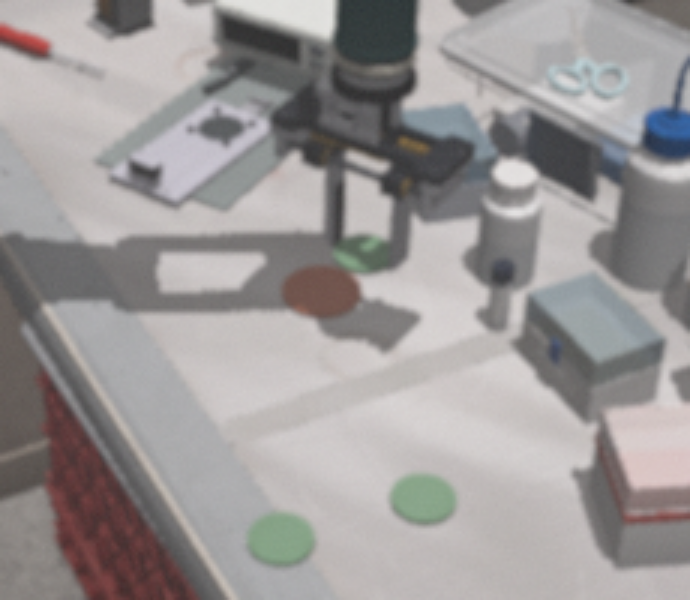

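```bash
python3 - <<'E'
from loc import *
s=dict(np.load('pics/side1.npz')); 
s=dict(np.load('pics/s3.npz')); im=s['image']
print(im[172,303],im[214,348],im[300,370])
hsv=cv2.cvtColor(im,cv2.COLOR_RGB2HSV)
for k in contours(cv2.inRange(hsv,(35,35,40),(90,255,255)),80):
    e=cv2.fitEllipse(k); hull=cv2.convexHull(k); e2=cv2.fitEllipse(hull); print(e,e2[0])
    for z in(.112,.106,.012,.006): print(z,plane(s,[e[0],e2[0]],z))
g=cv2.cvtColor(im,cv2.COLOR_RGB2GRAY); m=np.zeros_like(g); m[160:185,292:318]=(g[160:185,292:318]<105)*255
for k in contours(m,30):
    e=cv2.fitEllipse(k); M=cv2.moments(k); q=(M['m10']/M['m00'],M['m01']/M['m00']); print(e,q,plane(s,[e[0],q],.014))
x=cv2.resize(im[150:205,255:345,::-1],None,fx=8,fy=8,interpolation=2); cv2.imwrite('pics/s3d.png',x)
E
```

```text
[95 96 99] [ 90 104  92] [136 165 138]
((323.142822265625, 309.41046142578125), (15.338491439819336, 20.242027282714844), 90.63327026367188) (323.2197265625, 309.3811950683594)
0.112 [[ 0.28777104 -0.45832654  0.112     ]
 [ 0.28796266 -0.45832996  0.112     ]]
0.106 [[ 0.29037436 -0.45346216  0.106     ]
 [ 0.2905673  -0.4534656   0.106     ]]
0.012 [[ 0.33115974 -0.37725353  0.012     ]
 [ 0.3313734  -0.37725734  0.012     ]]
0.006 [[ 0.33376306 -0.37238914  0.006     ]
 [ 0.33397804 -0.37239298  0.006     ]]
((370.6073913574219, 295.88494873046875), (13.987619400024414, 19.526390075683594), 98.28832244873047) (370.67938232421875, 295.8798522949219)
0.112 [[ 0.40309854 -0.47270205  0.112     ]
 [ 0.40325291 -0.47276549  0.112     ]]
0.106 [[ 0.40649793 -0.4679369   0.106     ]
 [ 0.40665337 -0.46800078  0.106     ]]
0.012 [[ 0.45975518 -0.39328288  0.012     ]
 [ 0.45992731 -0.39335362  0.012     ]]
0.006 [[ 0.46315458 -0.38851773  0.006     ]
 [ 0.46332778 -0.38858891  0.006     ]]
((133.49822998046875, 149.62449645996094), (10.065985679626465, 28.451757431030273), 3.8497693538665
[... 3108 characters left out ...]
507063 0.72648978 0.006     ]]
((316.72747802734375, 80.01561737060547), (14.146677017211914, 33.054325103759766), 94.86212158203125) (317.0914001464844, 80.03726196289062)
0.112 [[0.87030923 0.69875067 0.112     ]
 [0.87157603 0.69783764 0.112     ]]
0.106 [[0.87693367 0.71160206 0.106     ]
 [0.87820921 0.71068274 0.106     ]]
0.012 [[0.98071652 0.91294059 0.012     ]
 [0.98212905 0.91192252 0.012     ]]
0.006 [[0.98734095 0.92579198 0.006     ]
 [0.98876223 0.92476762 0.006     ]]
((303.6591796875, 172.45883178710938), (5.577418327331543, 11.296370506286621), 92.79081726074219) (303.5869565217391, 172.40579710144925) [[0.56546442 0.20846977 0.014     ]
 [0.56539366 0.20889091 0.014     ]]
```

View pics/s3d.png

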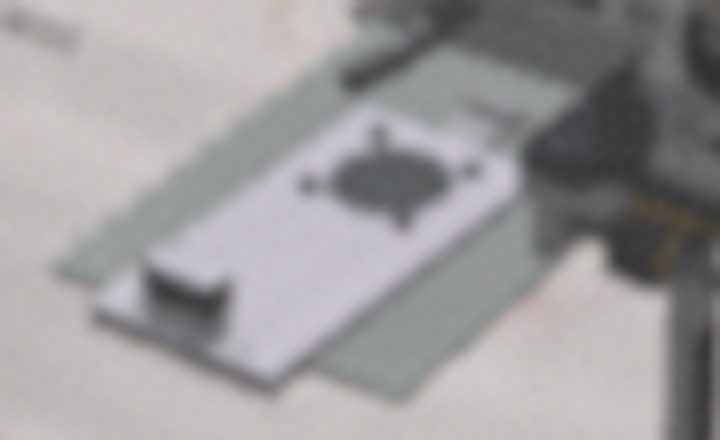

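```bash
python3 -m inch '[{"linear":[0.1,0.35,0],"twist":0,"gripper":0.5},{"linear":[0.1,0.7,0],"twist":0,"gripper":0.5},{"linear":[0.1,1,0],"twist":0,"gripper":0.5}]'
python3 -m inch '[{"linear":[0.1,0.35,0],"twist":0,"gripper":0.5},{"linear":[0.1,0.7,0],"twist":0,"gripper":0.5},{"linear":[0.1,1,0],"twist":0,"gripper":0.5}]'
python3 -m inch '[{"linear":[0.1,0.35,0],"twist":0,"gripper":0.5},{"linear":[0.1,0.7,0],"twist":0,"gripper":0.5},{"linear":[0.1,1,0],"twist":0,"gripper":0.5}]'
python3 -m inch '[{"linear":[0.08,0.35,-0.1],"twist":0,"gripper":0.5},{"linear":[0.08,0.7,-0.3],"twist":0,"gripper":0.5},{"linear":[0.08,0.9,-0.5],"twist":0,"gripper":0.5},{"linear":[0.08,0.9,-0.6],"twist":0,"gripper":0.5},{"linear":[0.08,0.9,-0.6],"twist":0,"gripper":0.5},{"linear":[0.08,0.9,-0.6],"twist":0,"gripper":0.5},{"linear":[0.08,0.9,-0.6],"twist":0,"gripper":0.5}]'
python3 - <<'E'
from h import *
s=snap('side','s4.png')
cv2.imwrite('pics/s4c.png',cv2.resize(s['image'][130:230,230:370,::-1],None,fx=5,fy=5,interpolation=2))
s=snap('top','t4.png')
cv2.imwrite('pics/t4c.png',cv2.resize(s['image'][110:260,170:310,::-1],None,fx=4,fy=4,interpolation=2))
print(robot.get_obs()['tool_pos'],robot.get_obs()['ee_rot'])
E
```

```text
time: 3.8
tool_pos: [0.5348, -0.0811, 0.1233]
ee_rot: [3.142, 0.0, 0.473]
wrist_force: [0.9, 0.8, -0.2]
width: 0.0582
time: 4.05
tool_pos: [0.5449, 0.0195, 0.1233]
ee_rot: [3.141, 0.0, 0.474]
wrist_force: [-0.5, 0.5, 0.1]
width: 0.0582
time: 4.3
tool_pos: [0.5551, 0.1197, 0.1232]
ee_rot: [3.141, 0.0, 0.474]
wrist_force: [0.0, -0.3, -0.6]
width: 0.0583
time: 4.88
tool_pos: [0.5637, 0.2071, 0.0646]
ee_rot: [3.14, -0.001, 0.472]
wrist_force: [-0.9, -0.6, -0.6]
width: 0.0582
[0.56393203 0.20730504 0.06522792] [ 3.14051882e+00 -2.79141923e-03  4.72047035e-01]
```

View pics/s4c.png

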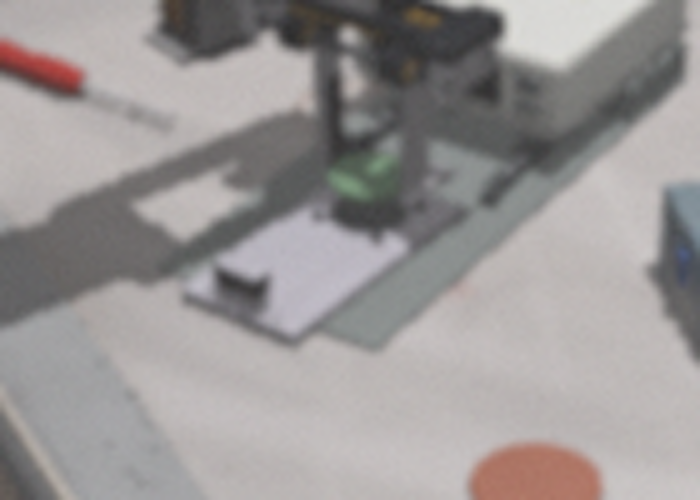

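View pics/t4c.png

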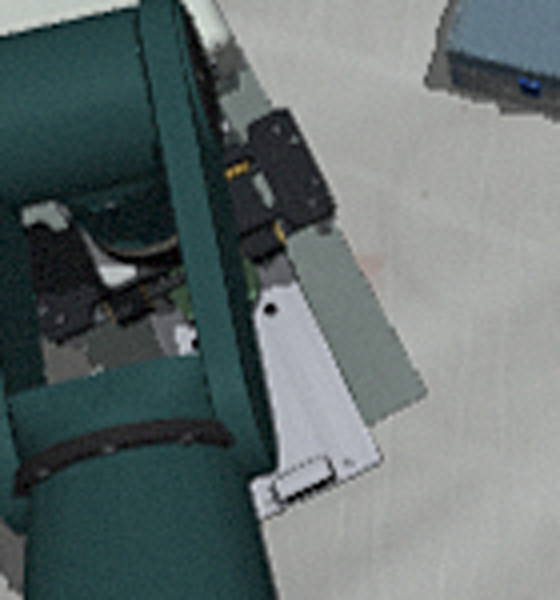

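```bash
python3 -m inch '[{"linear":[0,0.02,-0.1],"twist":0,"gripper":0.5},{"linear":[0,0.02,-0.17],"twist":0,"gripper":0.5},{"linear":[0,0.02,-0.17],"twist":0,"gripper":0.5},{"linear":[0,0.02,-0.17],"twist":0,"gripper":0.5},{"linear":[0,0.02,-0.17],"twist":0,"gripper":0.5}]'
python3 - <<'E'
from loc import *
s=snap('side','s5.png'); im=s['image']
cv2.imwrite('pics/s5c.png',cv2.resize(s['image'][140:205,270:350,::-1],None,fx=9,fy=9,interpolation=2))
o=robot.get_obs(); print(o['tool_pos'],o['ee_rot'],o['wrist_force'])
hsv=cv2.cvtColor(im,cv2.COLOR_RGB2HSV); m=cv2.inRange(hsv,(35,40,40),(90,255,255)); m[:150]=0;m[200:]=0;m[:,:280]=0;m[:,340:]=0
for k in contours(m,20):
    k=k.reshape(-1,2); print('green x',k[:,0].min(),k[:,0].max(),'y',k[:,1].min(),k[:,1].max())
# predicted extents of disc at TCP xy
p=o['tool_pos']; a=np.linspace(0,2*np.pi,72)
for z in(p[2]-.0236,p[2]-.0116):
    c=np.c_[p[0]+.03*np.cos(a),p[1]+.03*np.sin(a),0*a+z]
    q=cv2.projectPoints(c,s['rvec'],s['tvec'],s['mtx'],None)[0].reshape(-1,2); print(z,q.min(0),q.max(0))
E
```

```text
time: 5.4
tool_pos: [0.5624, 0.2105, 0.0462]
ee_rot: [3.142, 0.001, 0.474]
wrist_force: [0.2, 0.4, -0.1]
width: 0.0585
[0.56263099 0.21058402 0.04656529] [ 3.14145672e+00 -8.95278118e-05  4.74127280e-01] [-0.60284128 -0.02715545 -0.18229651]
0.02296528516555339 [293.88920909 165.58385963] [311.31020974 174.88925644]
0.03496528516555339 [293.78728289 162.64332846] [311.27664518 171.90422785]
```

View pics/s5c.png

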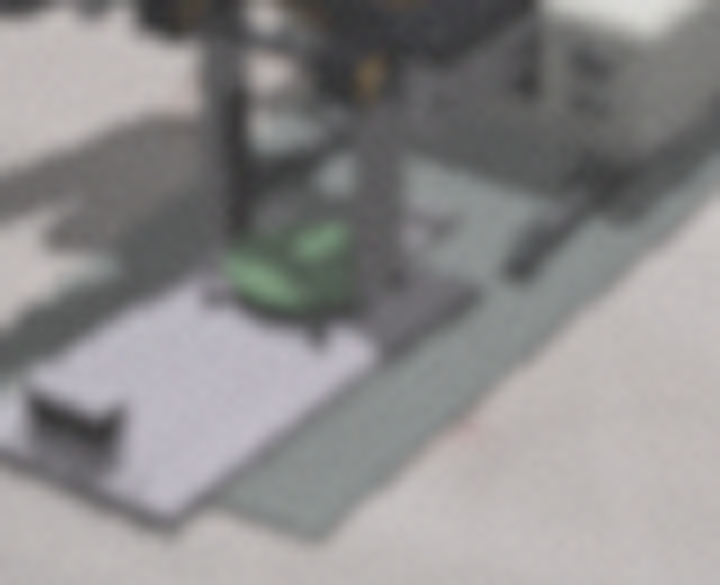

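```bash
python3 -m inch '[{"linear":[0.015,-0.02,0],"twist":0,"gripper":0.5},{"linear":[0.015,-0.02,-0.03],"twist":0,"gripper":0.5},{"linear":[0.015,-0.02,-0.06],"twist":0,"gripper":0.5},{"linear":[0.015,-0.02,-0.07],"twist":0,"gripper":0.5},{"linear":[0.015,-0.02,-0.08],"twist":0,"gripper":0.5},{"linear":[0.015,-0.02,-0.08],"twist":0,"gripper":0.5}]'
python3 - <<'E'
from loc import *
s=snap('side','s6.png'); 
cv2.imwrite('pics/s6c.png',cv2.resize(s['image'][140:205,270:350,::-1],None,fx=9,fy=9,interpolation=2))
o=robot.get_obs(); print(o['tool_pos'],o['ee_rot'],o['wrist_force'])
q=[(293.5,173.1),(305.3,178.1),(302.3,166.5),(313.75,171.5)]
for z in(.016,.019): w=plane(s,q,z); print(w.mean(0),w)
E
```

```text
time: 5.95
tool_pos: [0.5638, 0.2085, 0.038]
ee_rot: [-3.142, 0.001, 0.474]
wrist_force: [0.6, -0.8, 0.1]
width: 0.0583
[0.56395133 0.20855225 0.03828188] [-3.14155763e+00  3.77579331e-04  4.74088850e-01] [0.43287633 1.17960667 0.22040461]
[0.56486564 0.20674858 0.016     ] [[0.53133473 0.2181134  0.016     ]
 [0.55334137 0.17113108 0.016     ]
 [0.57703724 0.24271862 0.016     ]
 [0.59774922 0.19503124 0.016     ]]
[0.5628322  0.20249117 0.019     ] [[0.52940551 0.21382066 0.019     ]
 [0.55134376 0.16698437 0.019     ]
 [0.57496597 0.23834941 0.019     ]
 [0.59561358 0.19081025 0.019     ]]
```

View pics/s6c.png

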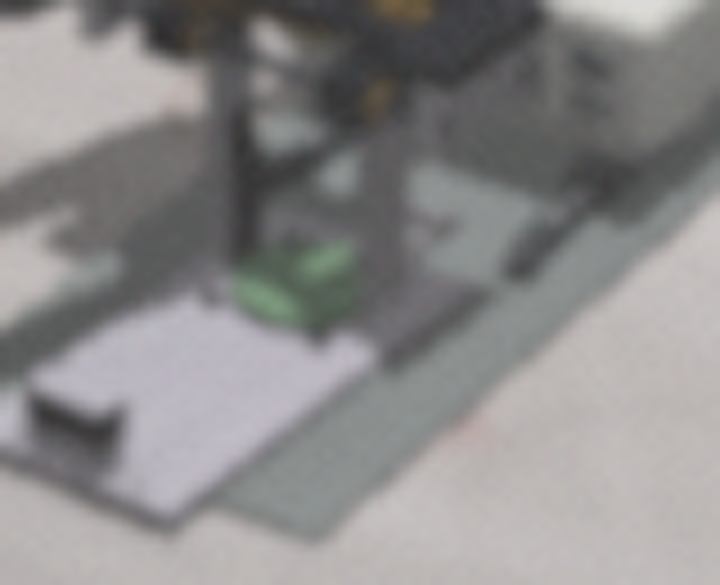

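```bash
python3 -m inch '[{"linear":[0,0,0],"twist":0,"gripper":0.8},{"linear":[0,0,0],"twist":0,"gripper":0.8},{"linear":[0,0,0],"twist":0,"gripper":0.8},{"linear":[0,0,0],"twist":0,"gripper":0.8},{"linear":[0,0,0.2],"twist":0,"gripper":0.8},{"linear":[0,0,0.5],"twist":0,"gripper":0.8},{"linear":[0,0,0.9],"twist":0,"gripper":0.8}]'
python3 -m inch '[{"linear":[-0.35,-0.2,0],"twist":0,"gripper":0.7},{"linear":[-0.7,-0.4,0],"twist":0,"gripper":0.7},{"linear":[-1,-0.55,0],"twist":0,"gripper":0.7},{"linear":[-1,-0.55,0],"twist":0,"gripper":0.7}]'
python3 - <<'E'
from loc import *
s=snap('side','s7.png'); 
cv2.imwrite('pics/s7c.png',cv2.resize(s['image'][140:205,270:350,::-1],None,fx=9,fy=9,interpolation=2))
s=snap('top','t7.png')
cv2.imwrite('pics/t7c.png',cv2.resize(s['image'][110:260,170:310,::-1],None,fx=4,fy=4,interpolation=2))
o=robot.get_obs(); print(o['time'],o['tool_pos'],o['ee_rot'],o['wrist_force'])
E
```

```text
time: 6.58
tool_pos: [0.5618, 0.2079, 0.1257]
ee_rot: [-3.14, 0.008, 0.474]
wrist_force: [0.3, -0.8, -0.6]
width: 0.0752
time: 6.92
tool_pos: [0.4582, 0.1515, 0.1271]
ee_rot: [-3.141, 0.006, 0.473]
wrist_force: [-0.5, -0.2, -0.5]
width: 0.0657
7.0167 [0.4634656 0.1533109 0.1287756] [ 3.14133739e+00 -1.18414645e-03  4.73571079e-01] [0.64273441 0.39830273 0.11881591]
```

View pics/s7c.png

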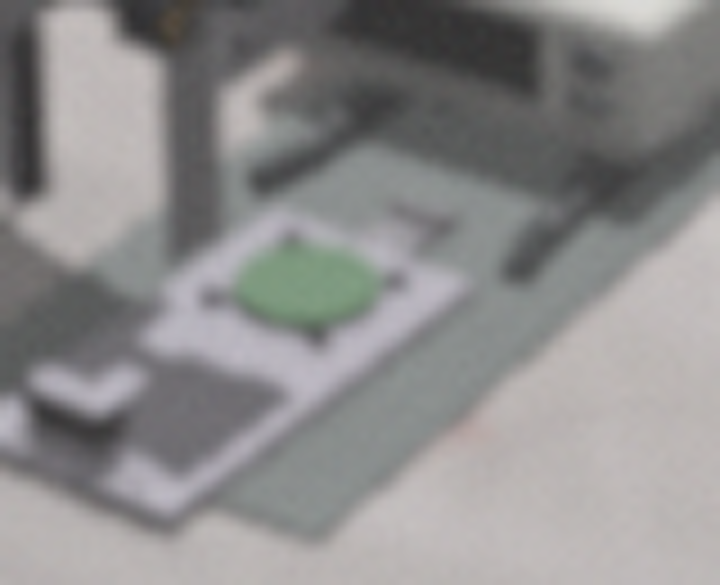

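View pics/t7c.png

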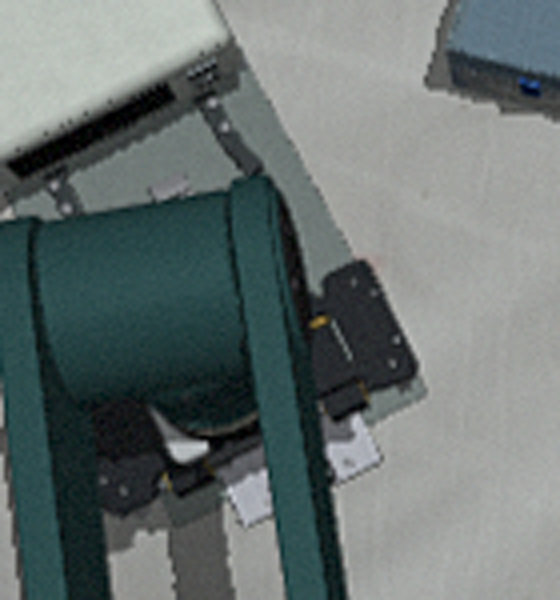

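```bash
python3 - <<'E'
from loc import *
s=dict(np.load('pics/top1.npz')); P=cloud(s)
m=(P[...,2]>.035)&(P[...,2]<.06); m[:, :215]=0; m[:,275:]=0; m[:215]=0;m[250:]=0
print(m.sum(),P[m].mean(0),np.ptp(P[m],axis=0))
print(plane(s,[(246.3,230)],.046))
s=dict(np.load('pics/s3.npz')); print(plane(s,[(255+188/8,150+285/8)],.046))
E
```

```text
100 [0.43826134 0.14494912 0.04503818] [0.02792931 0.03664903 0.01703925]
[[0.43725188 0.14292    0.046     ]]
[[0.43739401 0.12986366 0.046     ]]
```

```bash
python3 -m inch '[{"linear":[-0.23,-0.08,-0.1],"twist":0,"gripper":0.7},{"linear":[-0.23,-0.08,-0.4],"twist":0,"gripper":0.7},{"linear":[-0.23,-0.08,-0.45],"twist":0,"gripper":0.7},{"linear":[-0.23,-0.08,-0.45],"twist":0,"gripper":0.7}]'
python3 - <<'E'
from loc import *
s=snap('side','s8.png'); 
cv2.imwrite('pics/s8c.png',cv2.resize(s['image'][140:215,250:340,::-1],None,fx=8,fy=8,interpolation=2))
o=robot.get_obs(); print(o['time'],o['tool_pos'],o['ee_rot'],o['wrist_force'])
E
```

```text
time: 7.35
tool_pos: [0.4405, 0.1456, 0.0817]
ee_rot: [-3.14, 0.004, 0.474]
wrist_force: [-0.8, 0.0, 0.2]
width: 0.0654
7.4 [0.44171186 0.14589168 0.08320553] [-3.14125582e+00  1.13614218e-03  4.74310139e-01] [0.69309983 2.21815233 1.06383613]
```

View pics/s8c.png

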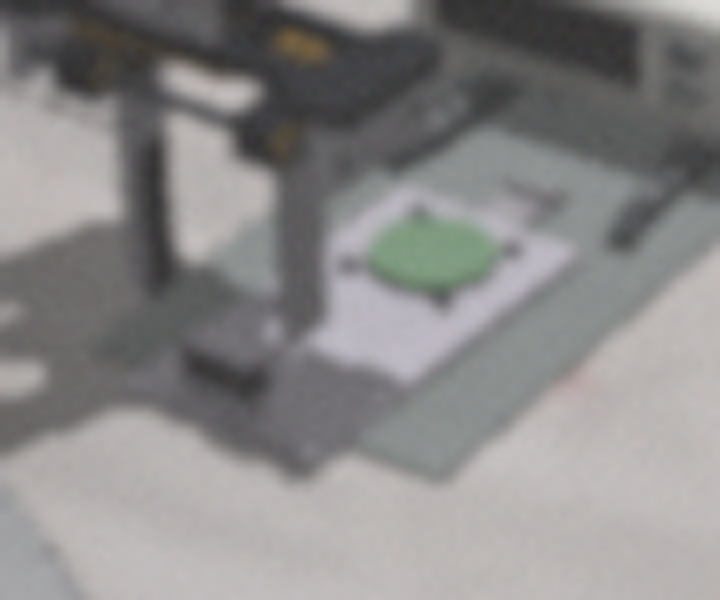

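```bash
python3 -m inch '[{"linear":[-0.01,-0.01,-0.2],"twist":0,"gripper":0.65},{"linear":[-0.01,-0.01,-0.4],"twist":0,"gripper":0.65},{"linear":[-0.01,-0.01,-0.43],"twist":0,"gripper":0.65},{"linear":[-0.01,-0.01,-0.43],"twist":0,"gripper":0.65},{"linear":[-0.01,-0.01,-0.43],"twist":0,"gripper":0.65}]'
python3 -m inch '[{"linear":[0,0,0],"twist":0,"gripper":0.48},{"linear":[0,0,0],"twist":0,"gripper":0.42},{"linear":[0,0,0],"twist":0,"gripper":0.35},{"linear":[0,0,0],"twist":0,"gripper":0.3},{"linear":[0,0,0],"twist":0,"gripper":0.3},{"linear":[0,0,0],"twist":0,"gripper":0.3},{"linear":[0,0,0],"twist":0,"gripper":0.3}]'
```

```text
time: 7.82
tool_pos: [0.4415, 0.1449, 0.0419]
ee_rot: [3.141, -0.002, 0.474]
wrist_force: [-0.5, 0.8, 0.7]
width: 0.0613
time: 8.4
tool_pos: [0.4405, 0.1448, 0.0412]
ee_rot: [3.142, -0.001, 0.474]
wrist_force: [-0.6, 0.3, 3.5]
width: 0.0359
```

```bash
python3 -m inch '[{"linear":[0,-0.01,0],"twist":0.02,"gripper":0.3},{"linear":[0,-0.01,0],"twist":0.041,"gripper":0.3},{"linear":[0.09,0.04,0],"twist":0.041,"gripper":0.3},{"linear":[0.18,0.09,0],"twist":0.041,"gripper":0.3},{"linear":[0.27,0.14,0],"twist":0.041,"gripper":0.3},{"linear":[0.27,0.14,0],"twist":0.041,"gripper":0.3}]'
python3 - <<'E'
from loc import *
s=snap('side','s9.png'); 
cv2.imwrite('pics/s9c.png',cv2.resize(s['image'][130:205,260:350,::-1],None,fx=8,fy=8,interpolation=2))
s=snap('top','t9.png')
cv2.imwrite('pics/t9c.png',cv2.resize(s['image'][100:250,150:290,::-1],None,fx=4,fy=4,interpolation=2))
o=robot.get_obs(); print(o['time'],o['tool_pos'],o['ee_rot'],o['wrist_force'])
E
```

```text
time: 8.9
tool_pos: [0.469, 0.1592, 0.0412]
ee_rot: [3.141, -0.003, 0.518]
wrist_force: [1.2, 0.8, 5.1]
width: 0.0361
9.0 [0.46838172 0.15894954 0.04122265] [ 3.14089144e+00 -2.80830117e-03  5.17602408e-01] [3.27781933 1.32366935 4.85955062]
```

View pics/s9c.png

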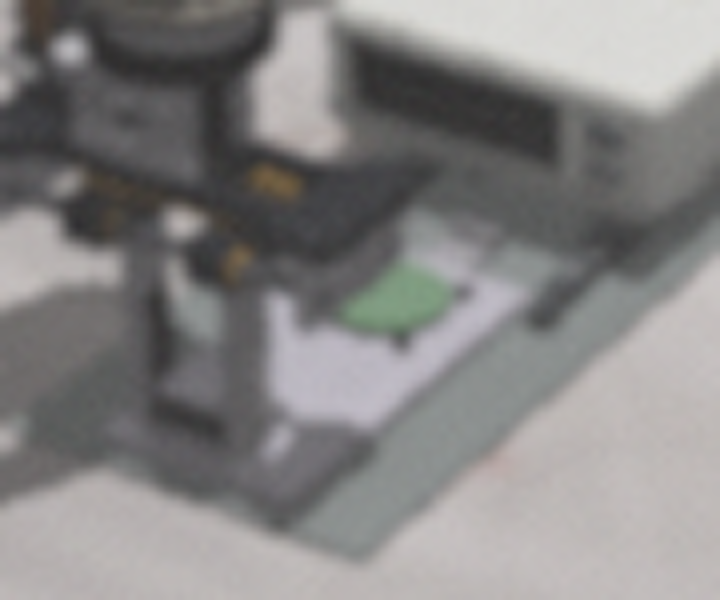

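View pics/t9c.png

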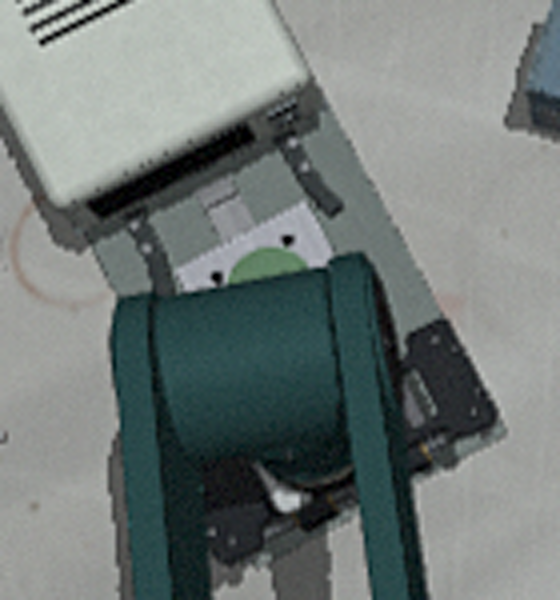

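```bash
python3 - <<'E'
from loc import *
s=dict(np.load('pics/t9.npz'))
cv2.imwrite('pics/t9d.png',cv2.resize(s['image'][128:175,175:240,::-1],None,fx=12,fy=12,interpolation=2))
E
```

```text
(no output)
```

View pics/t9d.png

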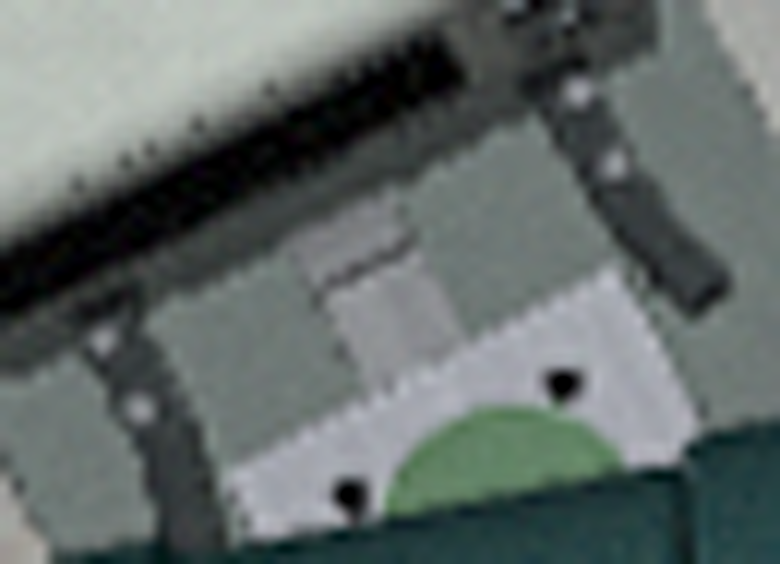

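```bash
python3 -m inch '[{"linear":[0.06,0.034,0],"twist":0,"gripper":0.3},{"linear":[0.12,0.068,0],"twist":0,"gripper":0.3},{"linear":[0.174,0.099,0],"twist":0,"gripper":0.3},{"linear":[0.174,0.099,0],"twist":0,"gripper":0.3}]'
python3 -m inch '[{"linear":[0.06,0.034,0],"twist":0,"gripper":0.3},{"linear":[0.12,0.068,0],"twist":0,"gripper":0.3},{"linear":[0.174,0.099,0],"twist":0,"gripper":0.3},{"linear":[0.174,0.099,0],"twist":0,"gripper":0.3}]'
```

```text
time: 9.33
tool_pos: [0.4847, 0.1684, 0.0412]
ee_rot: [3.141, 0.0, 0.518]
wrist_force: [-0.4, -0.8, 7.6]
width: 0.0357
time: 9.67
tool_pos: [0.5021, 0.1783, 0.0412]
ee_rot: [3.141, 0.0, 0.518]
wrist_force: [-0.2, -0.4, 6.8]
width: 0.0356
```

```bash
python3 -m inch '[{"linear":[0.043,0.025,0.005],"twist":0,"gripper":0.3},{"linear":[0.087,0.049,0.005],"twist":0,"gripper":0.3},{"linear":[0.13,0.074,0.005],"twist":0,"gripper":0.3},{"linear":[0.13,0.074,0.005],"twist":0,"gripper":0.3}]'
python3 -m inch '[{"linear":[0.043,0.025,0],"twist":0,"gripper":0.3},{"linear":[0.087,0.049,0],"twist":0,"gripper":0.3},{"linear":[0.13,0.074,0],"twist":0,"gripper":0.3},{"linear":[0.13,0.074,0],"twist":0,"gripper":0.3}]'
```

```text
time: 10.0
tool_pos: [0.5146, 0.1855, 0.0412]
ee_rot: [3.141, 0.001, 0.518]
wrist_force: [-0.4, -1.0, 4.9]
width: 0.0357
time: 10.33
tool_pos: [0.5276, 0.1929, 0.0412]
ee_rot: [3.141, 0.001, 0.517]
wrist_force: [-0.4, -0.7, 5.5]
width: 0.0359
```

```bash
for i in 1; do python3 -m inch '[{"linear":[0.035,0.02,0],"twist":0,"gripper":0.3},{"linear":[0.07,0.04,0],"twist":0,"gripper":0.3},{"linear":[0.07,0.04,0],"twist":0,"gripper":0.3}]'; done
python3 -m inch '[{"linear":[0.035,0.02,0],"twist":0,"gripper":0.3},{"linear":[0.07,0.04,0],"twist":0,"gripper":0.3},{"linear":[0.07,0.04,0],"twist":0,"gripper":0.3}]'
python3 -m inch '[{"linear":[0.035,0.02,0],"twist":0,"gripper":0.3},{"linear":[0.07,0.04,0],"twist":0,"gripper":0.3},{"linear":[0.07,0.04,0],"twist":0,"gripper":0.3}]'
```

```text
time: 10.58
tool_pos: [0.5344, 0.1968, 0.0412]
ee_rot: [3.141, 0.001, 0.517]
wrist_force: [-0.7, -0.1, 5.5]
width: 0.0361
time: 10.83
tool_pos: [0.5401, 0.2003, 0.0412]
ee_rot: [-3.141, 0.005, 0.518]
wrist_force: [-4.0, -1.7, 9.0]
width: 0.0359
time: 11.08
tool_pos: [0.5469, 0.2043, 0.0412]
ee_rot: [-3.141, 0.005, 0.518]
wrist_force: [-4.5, -2.5, 8.3]
width: 0.0356
```

```bash
python3 -m inch '[{"linear":[0.035,0.02,0.007],"twist":0,"gripper":0.3},{"linear":[0.07,0.04,0.007],"twist":0,"gripper":0.3},{"linear":[0.105,0.06,0.007],"twist":0,"gripper":0.3},{"linear":[0.105,0.06,0.007],"twist":0,"gripper":0.3}]'
python3 -m inch '[{"linear":[0.035,0.02,0],"twist":0,"gripper":0.3},{"linear":[0.07,0.04,0],"twist":0,"gripper":0.3},{"linear":[0.105,0.06,0],"twist":0,"gripper":0.3},{"linear":[0.105,0.06,0],"twist":0,"gripper":0.3}]'
```

```text
time: 11.42
tool_pos: [0.5571, 0.2102, 0.0412]
ee_rot: [-3.141, 0.006, 0.518]
wrist_force: [-4.6, -0.6, 6.9]
width: 0.0356
time: 11.75
tool_pos: [0.5673, 0.2161, 0.0412]
ee_rot: [-3.141, 0.007, 0.518]
wrist_force: [-5.2, -2.5, 6.7]
width: 0.0358
```

```bash
python3 -m inch '[{"linear":[0.009,0.005,0],"twist":0,"gripper":0.3},{"linear":[0.017,0.01,0],"twist":0,"gripper":0.3},{"linear":[0.026,0.015,0],"twist":0,"gripper":0.3}]'
python3 -m inch '[{"linear":[0.009,0.005,0],"twist":0,"gripper":0.3},{"linear":[0.017,0.01,0],"twist":0,"gripper":0.3},{"linear":[0.026,0.015,0],"twist":0,"gripper":0.3}]'
python3 -m inch '[{"linear":[0.009,0.005,0],"twist":0,"gripper":0.3},{"linear":[0.017,0.01,0],"twist":0,"gripper":0.3}]'
python3 -m inch '[{"linear":[0.009,0.005,0],"twist":0,"gripper":0.3}]'
python3 -m inch '[{"linear":[0.009,0.005,0],"twist":0,"gripper":0.3}]'
```

```text
time: 12.0
tool_pos: [0.5685, 0.2169, 0.0412]
ee_rot: [-3.141, 0.01, 0.518]
wrist_force: [-8.6, -3.6, 8.9]
width: 0.0358
time: 12.25
tool_pos: [0.571, 0.2183, 0.0412]
ee_rot: [-3.141, 0.01, 0.518]
wrist_force: [-9.7, -3.0, 9.4]
width: 0.036
time: 12.42
tool_pos: [0.5726, 0.2193, 0.0412]
ee_rot: [-3.141, 0.01, 0.518]
wrist_force: [-9.1, -3.3, 8.8]
width: 0.0357
time: 12.5
tool_pos: [0.5734, 0.2198, 0.0412]
ee_rot: [-3.141, 0.01, 0.518]
wrist_force: [-8.4, -3.9, 9.2]
width: 0.0356
time: 12.58
tool_pos: [0.5743, 0.2203, 0.0412]
ee_rot: [-3.141, 0.011, 0.518]
wrist_force: [-10.0, -4.1, 9.4]
width: 0.0359
```

```bash
python3 -m inch '[{"linear":[0.009,0.005,0],"twist":0,"gripper":0.3}]'
python3 -m inch '[{"linear":[0.009,0.005,0],"twist":0,"gripper":0.3}]'
python3 -m inch '[{"linear":[0.009,0.005,0],"twist":0,"gripper":0.3}]'
```

```text
time: 12.67
tool_pos: [0.5752, 0.2208, 0.0412]
ee_rot: [-3.141, 0.011, 0.518]
wrist_force: [-9.1, -3.2, 9.6]
width: 0.0357
time: 12.75
tool_pos: [0.5761, 0.2213, 0.0412]
ee_rot: [-3.141, 0.011, 0.518]
wrist_force: [-8.7, -3.8, 8.3]
width: 0.0358
time: 12.83
tool_pos: [0.5772, 0.2219, 0.0412]
ee_rot: [-3.141, 0.01, 0.518]
wrist_force: [-8.7, -2.4, 9.2]
width: 0.0356
```

```bash
python3 -m inch '[{"linear":[0.009,0.005,0],"twist":0,"gripper":0.3}]'
python3 -m inch '[{"linear":[0.009,0.005,0],"twist":0,"gripper":0.3}]'
python3 -m inch '[{"linear":[0.009,0.005,0],"twist":0,"gripper":0.3}]'
```

```text
time: 12.92
tool_pos: [0.5782, 0.2225, 0.0412]
ee_rot: [-3.141, 0.01, 0.518]
wrist_force: [-7.8, -3.5, 9.0]
width: 0.0359
time: 13.0
tool_pos: [0.5791, 0.223, 0.0412]
ee_rot: [-3.141, 0.01, 0.518]
wrist_force: [-9.8, -3.7, 8.7]
width: 0.0356
time: 13.08
tool_pos: [0.5801, 0.2236, 0.0412]
ee_rot: [-3.141, 0.009, 0.518]
wrist_force: [-6.2, -2.9, 8.1]
width: 0.0357
```

```bash
python3 -m inch '[{"linear":[0.005,0.003,0],"twist":0,"gripper":0.3}]'
python3 -m inch '[{"linear":[0.005,0.003,0],"twist":0,"gripper":0.3}]'
python3 -m inch '[{"linear":[0.005,0.003,0],"twist":0,"gripper":0.3}]'
python3 -m inch '[{"linear":[0.005,0.003,0],"twist":0,"gripper":0.3}]'
```

```text
time: 13.17
tool_pos: [0.581, 0.2241, 0.0412]
ee_rot: [-3.141, 0.008, 0.518]
wrist_force: [-5.5, -2.2, 7.8]
width: 0.0356
time: 13.25
tool_pos: [0.5816, 0.2244, 0.0412]
ee_rot: [-3.141, 0.008, 0.518]
wrist_force: [-7.0, -3.0, 7.5]
width: 0.036
time: 13.33
tool_pos: [0.582, 0.2246, 0.0412]
ee_rot: [-3.141, 0.008, 0.518]
wrist_force: [-6.4, -2.4, 7.9]
width: 0.036
time: 13.42
tool_pos: [0.5825, 0.2249, 0.0412]
ee_rot: [-3.141, 0.009, 0.518]
wrist_force: [-7.3, -2.3, 7.3]
width: 0.0357
```

```bash
python3 -m inch '[{"linear":[0.005,0.003,0],"twist":0,"gripper":0.3}]'
python3 -m inch '[{"linear":[0.005,0.003,0],"twist":0,"gripper":0.3}]'
```

```text
time: 13.5
tool_pos: [0.5826, 0.225, 0.0412]
ee_rot: [-3.141, 0.009, 0.518]
wrist_force: [-8.4, -3.2, 9.2]
width: 0.0357
time: 13.58
tool_pos: [0.5828, 0.2251, 0.0412]
ee_rot: [-3.141, 0.01, 0.518]
wrist_force: [-10.6, -4.0, 9.3]
width: 0.0359
```

```bash
python3 -m inch '[{"linear":[0.004,0.002,0],"twist":0,"gripper":0.3}]'
```

```text
time: 13.67
tool_pos: [0.5829, 0.2252, 0.0412]
ee_rot: [-3.141, 0.011, 0.518]
wrist_force: [-10.4, -4.7, 10.5]
width: 0.0359
```

```bash
python3 -m inch '[{"linear":[0.003,0.002,0],"twist":0,"gripper":0.3}]'
python3 -m inch '[{"linear":[-0.013,-0.007,0],"twist":0,"gripper":0.3},{"linear":[-0.013,-0.007,0],"twist":0,"gripper":0.3}]'
python3 -m inch '[{"linear":[-0.009,-0.005,0],"twist":0,"gripper":0.3},{"linear":[-0.009,-0.005,0],"twist":0,"gripper":0.3}]'
```

```text
time: 13.75
tool_pos: [0.5829, 0.2252, 0.0412]
ee_rot: [-3.141, 0.012, 0.518]
wrist_force: [-10.5, -5.6, 10.3]
width: 0.0356
time: 13.92
tool_pos: [0.5829, 0.2252, 0.0412]
ee_rot: [-3.141, 0.008, 0.518]
wrist_force: [-6.6, -2.8, 7.0]
width: 0.0359
time: 14.08
tool_pos: [0.5826, 0.2251, 0.0412]
ee_rot: [-3.141, 0.006, 0.518]
wrist_force: [-4.2, -0.2, 5.5]
width: 0.0356
```

```bash
python3 -m inch '[{"linear":[-0.009,-0.005,0],"twist":0,"gripper":0.3},{"linear":[-0.009,-0.005,0],"twist":0,"gripper":0.3}]'
python3 -m inch '[{"linear":[-0.009,-0.005,0],"twist":0,"gripper":0.3},{"linear":[-0.009,-0.005,0],"twist":0,"gripper":0.3}]'
```

```text
time: 14.25
tool_pos: [0.5823, 0.225, 0.0412]
ee_rot: [-3.141, 0.005, 0.518]
wrist_force: [-2.8, -0.4, 6.5]
width: 0.0362
time: 14.42
tool_pos: [0.582, 0.2247, 0.0412]
ee_rot: [-3.141, 0.004, 0.518]
wrist_force: [-5.0, -0.1, 5.4]
width: 0.0357
```

```bash
python3 -m inch '[{"linear":[-0.009,-0.005,0],"twist":0,"gripper":0.3},{"linear":[-0.009,-0.005,0],"twist":0,"gripper":0.3}]'
python3 -m inch '[{"linear":[-0.009,-0.005,0],"twist":0,"gripper":0.3},{"linear":[-0.009,-0.005,0],"twist":0,"gripper":0.3}]'
```

```text
time: 14.58
tool_pos: [0.5816, 0.2245, 0.0412]
ee_rot: [-3.141, 0.002, 0.517]
wrist_force: [-3.0, 1.0, 4.1]
width: 0.0359
time: 14.75
tool_pos: [0.5814, 0.2243, 0.0412]
ee_rot: [-3.141, 0.001, 0.517]
wrist_force: [-2.5, 0.5, 2.2]
width: 0.0357
```

```bash
python3 -m inch '[{"linear":[-0.006,-0.004,0],"twist":0,"gripper":0.3},{"linear":[-0.006,-0.004,0],"twist":0,"gripper":0.3}]'
python3 - <<'E'
from loc import *
s=snap('side','s10.png'); 
cv2.imwrite('pics/s10c.png',cv2.resize(s['image'][120:200,270:360,::-1],None,fx=7,fy=7,interpolation=2))
o=robot.get_obs(); print(o['time'],o['tool_pos'],o['ee_rot'],o['wrist_force'])
E
```

```text
time: 14.92
tool_pos: [0.5814, 0.2242, 0.0412]
ee_rot: [-3.141, -0.001, 0.517]
wrist_force: [0.0, 2.8, -0.2]
width: 0.0356
14.9667 [0.58138037 0.224198   0.04123928] [-3.14107452e+00 -5.55082134e-04  5.17203843e-01] [-1.56066812  3.6864903   0.20548866]
```

View pics/s10c.png

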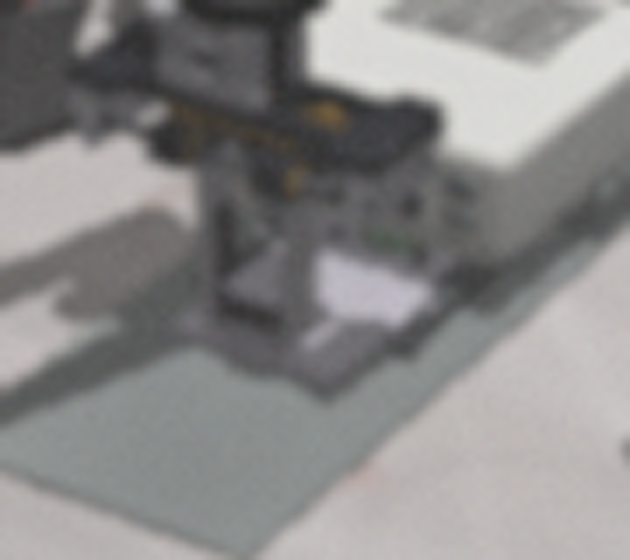

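```bash
python3 -m inch '[{"linear":[0,0,0],"twist":0,"gripper":0.6},{"linear":[0,0,0],"twist":0,"gripper":0.6},{"linear":[0,0,0],"twist":0,"gripper":0.6},{"linear":[0,0,0],"twist":0,"gripper":0.6},{"linear":[0,0,0.2],"twist":0,"gripper":0.6},{"linear":[0,0,0.5],"twist":0,"gripper":0.6},{"linear":[0,0,0.9],"twist":0,"gripper":0.6},{"linear":[0,0,1],"twist":0,"gripper":0.6}]'
python3 -m inch '[{"linear":[-0.3,-0.2,0.1],"twist":0,"gripper":0.6},{"linear":[-0.6,-0.5,0.2],"twist":0,"gripper":0.6},{"linear":[-0.8,-0.8,0.3],"twist":0,"gripper":0.6},{"linear":[-1,-1,0.3],"twist":0,"gripper":0.6}]'
python3 -m inch '[{"linear":[-0.2,-0.3,0],"twist":0,"gripper":0.6},{"linear":[-0.4,-0.6,0],"twist":0,"gripper":0.6},{"linear":[-0.6,-1,0],"twist":0,"gripper":0.6},{"linear":[-0.6,-1,0],"twist":0,"gripper":0.6}]'
python3 -m inch '[{"linear":[0,-0.3,0],"twist":0,"gripper":0.6},{"linear":[0,-0.6,0],"twist":0,"gripper":0.6},{"linear":[0,-1,0],"twist":0,"gripper":0.6},{"linear":[0,-1,0],"twist":0,"gripper":0.6}]'
python3 - <<'E'
from loc import *
s=snap('side','s11.png'); 
cv2.imwrite('pics/s11c.png',cv2.resize(s['image'][120:200,270:360,::-1],None,fx=7,fy=7,interpolation=2))
snap('top','t11.png')
o=robot.get_obs(); print(o['time'],o['tool_pos'],o['ee_rot'],o['wrist_force'])
E
```

```text
time: 15.63
tool_pos: [0.5845, 0.2244, 0.149]
ee_rot: [3.138, -0.011, 0.517]
wrist_force: [0.3, 1.2, 1.5]
width: 0.0564
time: 15.97
tool_pos: [0.4812, 0.1219, 0.1738]
ee_rot: [3.138, -0.003, 0.517]
wrist_force: [0.9, -0.2, 1.2]
width: 0.056
time: 16.3
tool_pos: [0.4189, 0.0193, 0.1717]
ee_rot: [3.139, 0.002, 0.511]
wrist_force: [0.7, -0.6, -0.2]
width: 0.0562
time: 16.63
tool_pos: [0.4214, -0.0819, 0.1717]
ee_rot: [3.138, 0.001, 0.509]
wrist_force: [0.4, 0.5, -0.8]
width: 0.056
16.7333 [ 0.42143748 -0.0772004   0.17156262] [-3.14132959e+00 -3.85898586e-04  5.13357004e-01] [-0.75433461  0.96515262 -0.55941952]
```

View pics/s11c.png

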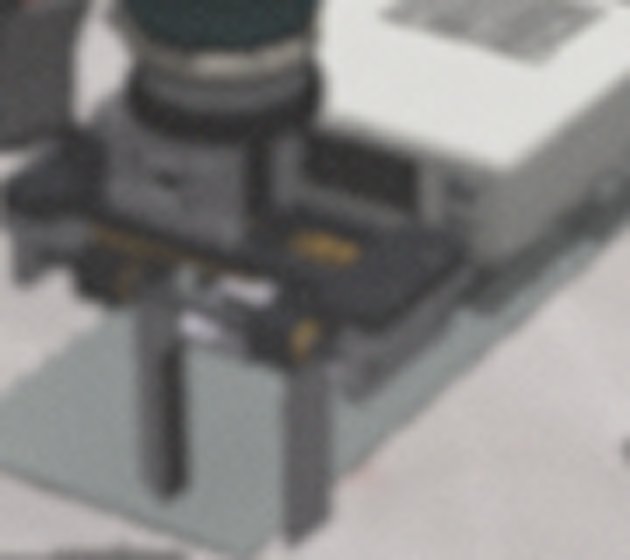

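View pics/t11.png

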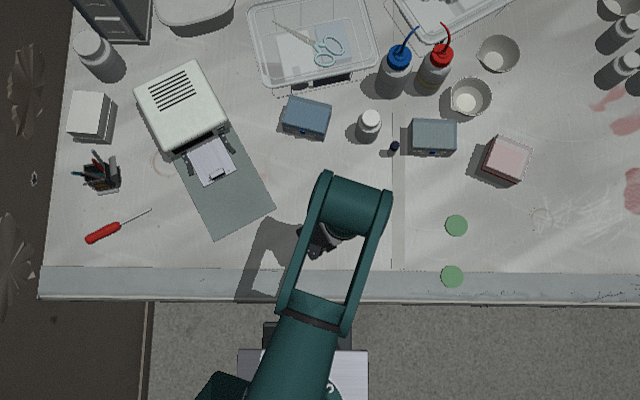

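```bash
python3 -m inch '[{"linear":[-0.1,-0.3,0.2],"twist":0,"gripper":0.6},{"linear":[-0.2,-0.6,0.3],"twist":0,"gripper":0.6},{"linear":[-0.3,-1,0.4],"twist":0,"gripper":0.6},{"linear":[-0.3,-1,0.4],"twist":0,"gripper":0.6}]'
python3 - <<'E'
from loc import *
s=snap('side','s12.png'); t=snap('top','t12.png'); P=cloud(t)
cv2.imwrite('pics/t12c.png',cv2.resize(t['image'][100:220,140:280,::-1],None,fx=5,fy=5,interpolation=2))
m=(P[...,2]>.035)&(P[...,2]<.06); m[:,:195]=0; m[:,240:]=0; m[:165]=0; m[205:]=0
h=P[m].mean(0); print(m.sum(),h)
u=np.array([.8695,.4939]); print('travel',(h[:2]-np.array([.43826,.14495]))@u, 'lateral',(h[:2]-np.array([.43826,.14495]))@np.array([-.4939,.8695]))
hs=cv2.cvtColor(t['image'],cv2.COLOR_RGB2HSV)
for k in contours(cv2.inRange(hs,(3,90,60),(20,255,255)),300): print(cv2.fitEllipse(k)[0])
o=robot.get_obs(); print(o['time'],o['wrist_force'],o['qvel'].round(3))
E
```

```text
time: 17.07
tool_pos: [0.3913, -0.1805, 0.2139]
ee_rot: [3.136, 0.0, 0.512]
wrist_force: [0.1, -0.3, -0.3]
width: 0.0564
97 [0.5790618  0.2226076  0.04507211]
travel 0.1607822509018579 lateral -0.0020187294107144337
(342.9801025390625, 199.92909240722656)
17.1667 [-0.93178017  0.50101956  0.05583685] [ 0.044 -0.001  0.027  0.007  0.005  0.   ]
```

View pics/t12c.png

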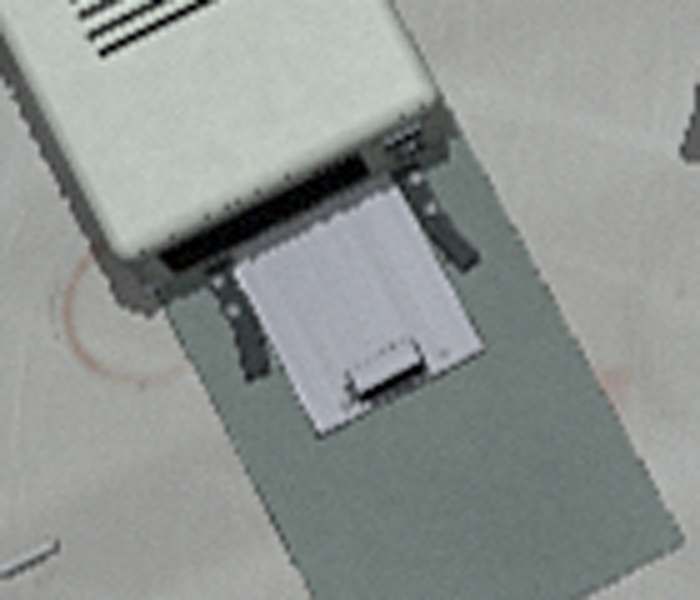

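View pics/s12.png

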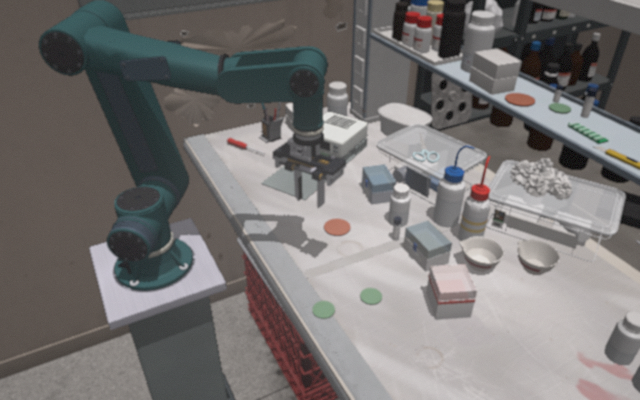

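```bash
python3 -c "
from bench import robot
print(robot.close_job())"
```

```text
the job is handed in; nothing more can be done
None
```

The small culture dish is in the plate reader and the carrier is held home by its catch. I handed the job in about 17 s into the 72 s, with the arm clear of everything.

- **Dish:** I took the leftmost of the three green dishes and laid it in the nest. The side picture after I let go showed it flat between the four pins. It is now hidden under the reading head, so I could not look at it again at the end.
- **Catch:** I squared the carrier up and slid it in by its handle. The push rose to about 10 N, dropped to about 6 N as the catch took, then climbed again at the buffer. I stopped at about 12 N along the lane.
- **Hold test:** Still gripping, I eased back about 1.5 mm. From there the carrier stayed put while the push fell to zero. After I opened the fingers, pictures 1.5 to 2 s later showed it still in place, 161 mm from its start.
- **Rest of the bench:** The big dish measured the same position as at the start, and the bottle, vial, boxes and other two green dishes look unmoved in the pictures. I saw no contact with the reading head.
- **Check that did not fully agree:** The two cameras differed by about 2 mm on where the nest is, so I aimed between them. There was no resistance when the dish went down.
- **Unplanned load:** While sliding, the tool read an upward force of 5 to 10 N. It fell to zero before I let go.

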